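Swing the rice cooker round to the serving board

TASK

Swing the rice cooker round on its free-running swivel arm until the black bumper drum at the arm's nose stands over the middle of the pale serving board, and bring it to a true standstill there, so that it still stands there five seconds after you let go. Push only the bumper drum, gently and without hurrying (nowhere near 45 degrees a second), never let the arm run into its end stops, and leave the cooker, the grey arm itself and the things on the counter alone.

Things in the scene. Friction and masses are not known exactly. Their poses are not given: they have to be found in the camera images.
- boom (a joint): angle (rad) of the swing arm about its vertical pivot; 0 = square to its mount, growing counterclockwise seen from above (nose to the robot's right); end stops at -1.05 and 1.05. Ball bearings: inertia about the pivot 0.30 kg m2 with all it carries (nominal, varies by 20 %), viscous drag 0.012 N m s/rad, dry friction 0.001 N m, so a push leaves it coasting for many seconds
- bumper (a joint): sideways travel (m) of the bumper drum on the arm's nose against its centring spring: 0 = centred, positive along the arm's y axis (to the robot's left when the arm points at the robot); spring 25 N/m both ways, drum 0.3 kg, damping 1 N s/m, travel 60 mm each way. Pushes reach the arm through this spring, so a moving arm rebounds from a still finger
- drum (a point): top centre of the bumper: an upright black rubber drum, 110 mm diameter (too wide to grip), from 20 to 120 mm above the counter, axis 330 mm from the pivot; it moves with its spring. Push its sides with closed fingers. Axes as boom_nose
- boom_nose (a point): point of the swing arm 330 mm from the pivot, 120 mm above the counter: where the drum's top centre is when the spring is centred (it stays with the arm, not with the drum). Axes: x from nose to pivot (the pivot lies at x = 330 mm), y across the arm, z up
- beam: the grey box-shaped swing arm, from 30 to 110 mm above the counter, 120 mm wide, 240 mm wide at its front, which ends 265 mm from the pivot; origin 217.5 mm from the pivot towards the nose, at counter height, x axis from nose to pivot
- mark (a point): centre of the top of the serving board, a pale wooden plate fixed flat on the counter, 150 mm towards the pivot by 180 mm across by 6 mm high, at 330 mm from the pivot; the bumper drum passes 14 mm above it. Its x axis points to the pivot (at x = 330 mm), its y axis across the swing
- cooker: white rice cooker with grey lid, 212 mm diameter, 162 mm high, bolted on the swing arm, its axis 150 mm from the pivot; origin at the centre of its underside, 111 mm above the counter
- bowl_a: white rice bowl, 110 mm across, 60 mm high, a bystander; origin at the centre of its underside
- bowl_b: blue rice bowl, 110 mm across, 60 mm high, a bystander; origin at the centre of its underside
- mug: terracotta mug, 80 mm across, 90 mm high, a bystander; origin at the centre of its underside
- sauce: amber sauce bottle, 60 mm across, 170 mm high, a bystander; origin at the centre of its underside
- tissues: cardboard tissue box, 220 x 110 x 70 mm, a bystander; origin at the centre of its underside
- chopsticks: wooden cup of chopsticks, 80 mm across, 190 mm high over the sticks, a bystander; origin at the centre of its underside
- paddle: rice paddle (flat spatula) lying on the counter, about 280 mm long, a bystander

How it is judged:
By the outcome, as a careful person would: the job done as asked, in the order asked, and still so for the second after the job is handed in, with the robot touching nothing.
It also fails if it takes over 43 s, if anything falls off the work surface, if the arm or the gripper's body presses on something with over 40 N, if the wrist force passes 120 N, or if a joint passes its speed limit or range.

ROBOT

A 6-joint arm with a two-finger parallel gripper is mounted at the origin on the work surface. World frame = base frame: x ahead of the robot, y to its left, z up, the work surface at z = 0. Lengths are in m, angles in rad, forces in N, time in s.
With the tool pointing down it reaches from about 0.325 to 0.9 m from the base axis. Payload 6.1 kg.
Tool frame: the origin (TCP) lies at the very end of the fingers, on their centre line; the grasp point (between the pads) lies 19 mm behind it; y points along the fingers, x is the direction in which the jaws open and shut, and the axes are right-handed (so a half turn about y gives the same grasp; the last joint's range is limited). The gripper opens to 87 mm and grips with 3 to 60 N. Pads are 19 mm wide; open, the fingers measure 117 mm over their backs; the gripper's body (75 mm by 190 mm) begins 51 mm behind the grasp point.
Start: joints at [-1.416, 0.22, 1.526, -0, 1.395, -0.126], TCP at [0.173, -0.601, 0.223] pointing down, gripper open.
Joint ranges: [-2.98, 2.98], [-0.91, 2.08], [0.09, 2.57], [-1.24, 4.39], [0.2, 2.65], [-2.68, 2.68]. Speed limits (rad/s): [2.57, 2.57, 3.01, 3.14, 3.14, 3.14].

INTERFACE

Orientations are given as a 3x3 rotation matrix whose columns are the frame's x, y, z axes.
In Python, from plant import r, hand, viewer, job, readout gives the robot as it stands. Calls block until the motion is done:
- r.reach(position, orientation): joint-space move of the TCP to a pose.
- r.move_straight(position, velocity=0.15, attitude=None): straight line of the TCP; attitude=None keeps the orientation; velocity is the mean speed in m/s.
- r.set_joints(angles): joint-space move.
- hand.let_go() and hand.grab(grip_force=None): open the fingers fully, or close them until they stop; grip_force is the grip in N (None keeps the last).
- r.hold(seconds).
- r.ik(position, orientation): joint angles nearest the present ones, or None.
- viewer.get_image(name): name is "scene" or "top"; returns the picture (384x512x3 uint8, red, green, blue); there is no depth.
- viewer.get_calibration(name): a dict with "vfov" (degrees; the focal length in pixels is half the picture's height over the tangent of half this angle, whatever the lens; pixels are square), "cx", "cy" (the principal point, pixels), "extrinsics" (4x4, takes a point from world to camera coordinates). Camera axes: x right, y down, z forward; pixel columns grow to the right and rows downward; lengths in m; the calibration is good to about 2 mm. A picture is of the moment at which its call begins. get_calibration takes no time and is no camera call.
A pose or a line that the arm cannot do raises r.MotionError and nothing moves.
- job.finish_job(): hands the job in, once; it reports no verdict.
Readings, each from a call of its own:
- readout.current_clock(): time.
- readout.current_joint_positions(): joint angles.
- readout.current_qvel(): joint speeds.
- readout.current_joint_efforts(): joint torques, N m.
- readout.current_position(): TCP position.
- readout.current_tcp_rot(): TCP orientation.
- readout.current_ft_force(): force on the tool from outside, world axes, zero at the start.
- readout.current_ft_torque(): the same for the moment, N m.
- readout.current_gripper_width(): finger opening in m.
Only numpy, scipy, OpenCV 4.12 (cv2) and the standard library are available. Lean on these libraries where they do the work, as an engineer would, in place of code of your own. Each camera call takes 0.05 s, during which the arm holds its last target. There are 200 camera calls.

## Working session

There is one attempt and no reset: what is moved stays moved. The work goes in short steps, each a Python script; the robot and the scene stay as the last script left them, time stands still between calls to the robot, and variables do not carry over. Pictures are saved under pics/ and viewed, about 8 in all and at most 12, crops included, and the job is handed in when it is done.

```bash
mkdir -p pics; ls; python3 - <<'E'
from plant import r, hand, viewer, job, readout
import cv2, numpy as np
for n in ("scene","top"):
    im=viewer.get_image(n); cv2.imwrite(f"pics/{n}0.png",cv2.resize(im[:,:,::-1],None,fx=1.5,fy=1.5))
    c=viewer.get_calibration(n); print(n,c)
print(readout.current_clock(), readout.current_tcp_rot())
E
```

```text
pics
scene {'vfov': 45.49881965605006, 'cx': 255.4778437170029, 'cy': 182.9590313129972, 'extrinsics': array([[ 0.96720446,  0.25398852,  0.00231469, -0.52672613],
       [ 0.20810366, -0.78718122, -0.58055026, -0.0645457 ],
       [-0.14563101,  0.56199249, -0.81422113,  1.80587741],
       [ 0.        ,  0.        ,  0.        ,  1.        ]])}
top {'vfov': 47.7425627265575, 'cx': 253.30931098707546, 'cy': 189.25465806954745, 'extrinsics': array([[-0.01364673, -0.99987338, -0.00818494,  0.03480655],
       [-0.98413301,  0.01487924, -0.17680734,  0.5298986 ],
       [ 0.17690674,  0.00564223, -0.98421145,  1.64071693],
       [ 0.        ,  0.        ,  0.        ,  1.        ]])}
0.1 [[ 2.77133047e-01 -2.60025020e-04  9.60831518e-01]
 [-9.60830135e-01  1.64306805e-03  2.77133093e-01]
 [-1.65077311e-03 -9.99998616e-01  2.05508581e-04]]
```

View pics/top0.png

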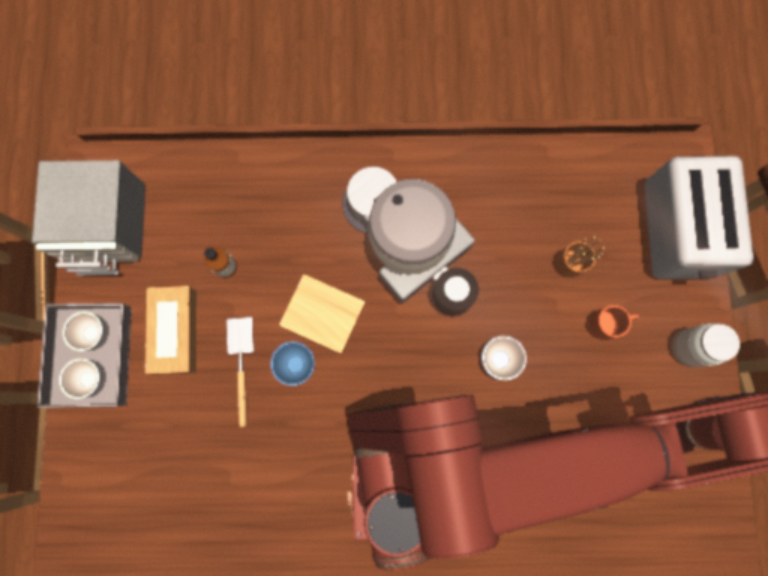

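View pics/scene0.png

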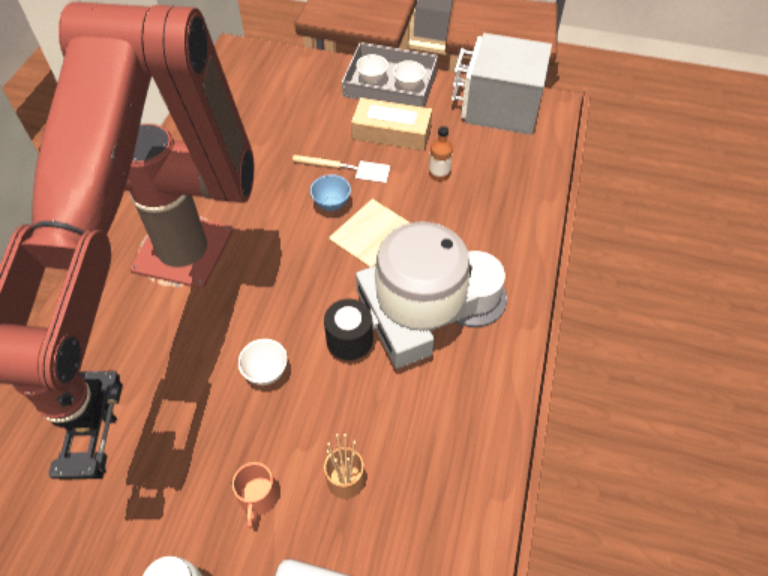

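The top view shows the drum with its white cap at about (456,290)/1.5 px, to the robot's right. The pale board is centred at about (322,313)/1.5, the cooker lid at (411,225)/1.5, the white bowl at (503,358)/1.5 and the blue bowl at (292,363)/1.5. So the drum must go to +y by way of the free area between them. Next I'll measure.

```bash
cat > h.py <<'E'
import numpy as np, cv2
from plant import r, hand, viewer, job, readout
class Cam:
    def __init__(s,n):
        c=viewer.get_calibration(n); s.n=n; s.E=c["extrinsics"]; s.f=192/np.tan(np.radians(c["vfov"]/2)); s.c=np.array([c["cx"],c["cy"]])
    def proj(s,p):
        q=np.atleast_2d(p)@s.E[:3,:3].T+s.E[:3,3]; return q[:,:2]/q[:,2:]*s.f+s.c
    def back(s,uv,z):
        uv=np.atleast_2d(uv).astype(float); d=np.c_[(uv-s.c)/s.f,np.ones(len(uv))]@s.E[:3,:3]
        C=-s.E[:3,:3].T@s.E[:3,3]; return (C+d*((z-C[2])/d[:,2])[:,None])[:,:2]
top=Cam("top"); scn=Cam("scene")
E
python3 - <<'E'
from h import *
im=cv2.imread("pics/top0.png"); im=cv2.resize(im,(512,384),interpolation=cv2.INTER_AREA)
hsv=cv2.cvtColor(im,cv2.COLOR_BGR2HSV)
for u,v in [(215,209),(304,193),(274,150),(285,200),(250,205),(290,170),(248,127)]: print((u,v),im[v,u],hsv[v,u])
m=np.zeros(im.shape[:2],np.uint8); m[175:240,180:248]=(im[175:240,180:248,1]>150)
n,l,s,c=cv2.connectedComponentsWithStats(m); k=1+np.argmax(s[1:,4]); print(s[k],c[k])
ys,xs=np.nonzero(l==k); w=top.back(np.c_[xs,ys],.006)
q=cv2.minAreaRect(w.astype(np.float32)); print(q, cv2.boxPoints(q), w.mean(0))
cv2.imwrite("pics/crop.png",cv2.resize(im[95:250,180:340],None,fx=3.8,fy=3.8,interpolation=cv2.INTER_CUBIC))
E
```

```text
(215, 209) [156 231 252] [ 23  97 252]
(304, 193) [240 245 249] [ 17   9 249]
(274, 150) [182 193 215] [ 10  39 215]
(285, 200) [ 60  86 142] [ 10 147 142]
(250, 205) [ 55  86 151] [ 10 162 151]
(290, 170) [103 112 125] [ 12  45 125]
(248, 127) [234 240 247] [ 14  13 247]
[ 186  183   57   52 1743] [214.28915663 208.5404475 ]
((0.46328192949295044, 0.18311521410942078), (0.1824030727148056, 0.15214361250400543), 64.81620025634766) [[0.35563254 0.13295296]
 [0.4933145  0.06821229]
 [0.5709313  0.23327747]
 [0.43324935 0.29801813]] [0.46275891 0.18299178]
```

View pics/crop.png

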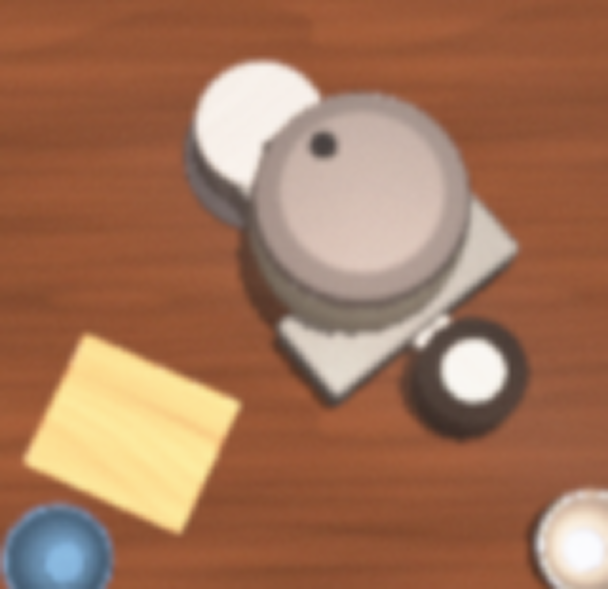

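The crop shows the cap centre at crop (473,370), i.e. image px (304.5,192.4), and the board cleanly segmented. The lid is unobstructed, so it can be used to track the swing angle.

```bash
cat >> h.py <<'E'
MARK=np.array([.4633,.1831]); D=np.array([.905,-.4255]); D/=np.linalg.norm(D); PIV=MARK+.33*D
A0=np.arctan2(*(MARK-PIV)[::-1])            # world angle of nose at target; a = clockwise distance past target (neg = not there yet)
def nd(a): return np.array([np.cos(A0-a),np.sin(A0-a)])   # outward direction
def td(a): return np.array([np.sin(A0-a),-np.cos(A0-a)])  # direction of growing a
def att(a): x=-td(a); y=np.array([0,0,-1.]); X=np.array([x[0],x[1],0]); return np.c_[X,y,np.cross(X,y)]
def fp(a,off,z=.072,rad=.33): p=PIV+rad*nd(a)+off*td(a); return np.array([p[0],p[1],z])
def ang(p): d=np.asarray(p)-PIV; return (A0-np.arctan2(d[1],d[0])+np.pi)%(2*np.pi)-np.pi
E
python3 - <<'E'
from h import *
d=top.back([304.5,192.4],.12)[0]; a=ang(d)
print("piv",PIV,"drum",d,np.linalg.norm(d-PIV),"a0",a,"A0",A0)
b=top.back([[195.3,241],[335,238],[386,172]],.06); print("bowls b,a; chop",b, [np.linalg.norm(q-MARK) for q in b])
lid=top.back([180+362/3.8,95+197/3.8],.273)[0]; print("lid",lid,np.linalg.norm(lid-PIV),ang(lid))
for aa,o in [(a,-.1),(a,-.07),(a/2,-.07),(-.2,.1),(0,.1),(0,.07),(.1,.1)]:
    q=r.ik(fp(aa,o),att(aa)); print(aa,o,fp(aa,o),None if q is None else np.round(q,2))
E
```

```text
piv [0.76193876 0.04269028] drum [ 0.50255281 -0.16308726] 0.33109737500694 a0 -1.110154607325935 A0 2.7020960178569617
bowls b,a; chop [[ 0.33245177  0.24933867]
 [ 0.33626293 -0.27902197]
 [ 0.58828848 -0.48849368]] [np.float64(0.1466588566858062), np.float64(0.47926519752443275), np.float64(0.6831253157627182)]
lid [ 0.63605639 -0.05122001] 0.15705258651105333 -1.0804432175058984
-1.110154607325935 -0.1 [ 0.56556266 -0.24074653  0.072     ] [-0.53  0.34  1.67 -0.    1.12  0.37]
-1.110154607325935 -0.07 [ 0.54691762 -0.21724414  0.072     ] [-0.51  0.29  1.75 -0.    1.11  0.39]
-0.5550773036629675 -0.07 [ 0.44221317 -0.06489943  0.072     ] [-0.32 -0.04  2.11 -0.    1.07  1.13]
-0.2 0.1 [0.46507915 0.21811654 0.072     ] [ 0.28  0.12  1.94 -0.    1.08  2.1 ]
0 0.1 [0.5058484 0.2735966 0.072    ] [ 0.36  0.26  1.78 -0.    1.1   2.37]
0 0.07 [0.49308388 0.24644762 0.072     ] [ 0.32  0.21  1.85 -0.    1.09  2.33]
0.1 0.1 [0.53017995 0.2980094  0.072     ] [ 0.38  0.33  1.69 -0.    1.12  2.49]
```

```bash
cat >> h.py <<'E'
from scipy.optimize import minimize_scalar
import os
AI=-1.110
def _P(z): 
    w=np.float32([[.4,-.3],[.9,-.3],[.9,.3],[.4,.3]]); return cv2.getPerspectiveTransform(w,top.proj(np.c_[w,np.full(4,z)]).astype(np.float32))
PL=_P(.273); PLi=np.linalg.inv(PL); LC=top.back([275.3,146.8],.273)[0]
REF=cv2.imread("pics/ref.png") if os.path.exists("pics/ref.png") else None
MK=np.zeros((384,512),np.uint8); cv2.circle(MK,(275,147),31,1,-1); MK=MK>0
def H(a):
    M=np.eye(3); M[:2]=cv2.getRotationMatrix2D((0,0),np.degrees(a-AI),1); M[:2,2]=PIV-M[:2,:2]@PIV; return PL@M@PLi
def track(im,guess=None,rng=.12):
    """angle from a BGR top image by warping the lid back to its place in REF"""
    def cost(a):
        w=cv2.warpPerspective(im,H(a),(512,384),flags=cv2.INTER_LINEAR|cv2.WARP_INVERSE_MAP)
        return np.minimum(np.abs(w[MK].astype(float)-REF[MK]),40).mean()
    g=np.arange(-1.3,.5,.03) if guess is None else np.arange(guess-rng,guess+rng,.03)
    b=g[np.argmin([cost(a) for a in g])]; s=minimize_scalar(cost,bounds=(b-.04,b+.04),method="bounded",options=dict(xatol=1e-4)); return s.x,s.fun
def shot(n="top"): return np.ascontiguousarray(viewer.get_image(n)[:,:,::-1])
def look(guess=None):
    t=readout.current_clock(); a,c=track(shot(),guess); print(f"t {t:.2f} a {a:.4f} cost {c:.1f}",flush=True); return t,a
def cap(im):
    m=(im.min(2)>200).astype(np.uint8); n,l,s,c=cv2.connectedComponentsWithStats(m)
    out=[]
    for i in range(1,n):
        p=top.back(c[i],.12)[0]
        if 60<s[i,4]<500 and abs(np.linalg.norm(p-PIV)-.33)<.02: out.append((s[i,4],ang(p),np.linalg.norm(p-PIV)))
    return out
E
python3 - <<'E'
from h import *
import h
im=shot(); cv2.imwrite("pics/ref.png",im); h.REF=im; print(cap(im))
C=readout.current_clock
t=C(); r.reach(fp(AI,-.11,.2),att(AI)); print("reach",C()-t); 
t=C(); hand.grab(10); print("grab",C()-t, readout.current_gripper_width())
t=C(); r.move_straight(fp(AI,-.11),.2); print("down",C()-t)
for k in range(3):
    t=C(); r.move_straight(fp(AI,-.11+.005*(k+1)),.03); print("step",C()-t, readout.current_position()-fp(AI,-.11+.005*(k+1)))
look(AI); print(cap(shot()))
cv2.imwrite("pics/s1.png",shot("scene")); print(readout.current_ft_force(),C())
E
```

```text
[(np.int32(189), np.float64(-1.109917117892671), np.float64(0.32978169575961663))]
reach 1.9250000000000003
grab 1.525 0.00045708417207337396
down 0.7917000000000001
step 0.3166000000000002 [ 0.00048716 -0.00011592  0.00116497]
step 0.3167 [-1.40994839e-04  2.15811416e-04  6.63428237e-06]
step 0.3167 [-1.48201941e-04  1.93633722e-04 -7.61137954e-05]
t 5.34 a -1.1104 cost 1.4
[]
[-6.27882068e-01 -4.09285046e-04 -4.21603668e-01] 5.4917
```

View pics/s1.png

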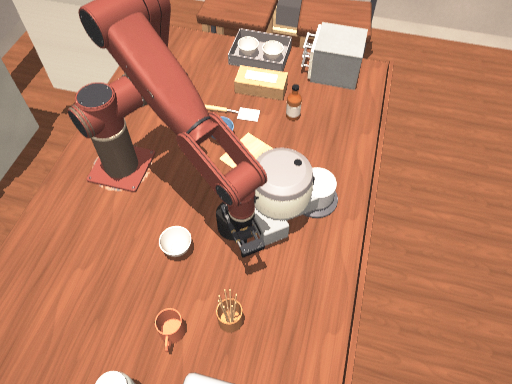

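The scene view shows the gripper just behind the drum, on its right side, at about (240,225), clear of the cooker. Lid tracking works (a = -1.110 rad from the target). Each move carries about 0.15 s of overhead. Before pushing I'll simulate quickly.

```bash
cat > sim.py <<'E'
import numpy as np
def mj(tau): tau=np.clip(tau,0,1); return tau**3*(10-15*tau+6*tau**2)
def run(a,w,fin,side,T,I=.30,R=.33,k=25.,c=1.,kc=2000.,dt=5e-4,m=.3,y=None):
    """fin(t): finger contact-surface tangential position (m, arc units); side +1 finger in front, -1 behind. y,vy drum arc pos"""
    y=R*a; vy=R*w; out=[]
    for i in range(int(T/dt)):
        t=i*dt; f=fin(t); pen=max(0,side*(y-f)); N=-side*kc*pen*(1-.0)
        if pen>0: N-=8*(vy-(fin(t+dt)-f)/dt)
        s=k*(y-R*a)+c*(vy-R*w)
        vy+=dt*(N-s)/m; y+=dt*vy
        al=(R*s-.012*w-.001*np.tanh(w/1e-4))/(I); w+=dt*al; a+=dt*w
        if i%20==0: out.append((t,a,w,y-R*a,N))
    return np.array(out)
E
python3 - <<'E'
from sim import *
for L,v in [(.06,.02),(.06,.03),(.07,.03),(.08,.03),(.06,.04),(.08,.04)]:
  for I in (.24,.3,.36):
    for name,p in (("mj",mj),("lin",lambda x:np.clip(x,0,1))):
        o=run(0,0,lambda t:-.025+L*p(t*v/L),-1,L/v+.3,I=I); print(L,v,I,name,"end a %.3f w %.3f wmax %.3f defl %.3f"%(o[-1,1],o[-1,2],o[:,2].max(),o[:,3].max()))
E
```

```text
0.06 0.02 0.24 mj end a 0.257 w 0.155 wmax 0.181 defl 0.010
0.06 0.02 0.24 lin end a 0.164 w 0.094 wmax 0.109 defl 0.005
0.06 0.02 0.3 mj end a 0.249 w 0.156 wmax 0.178 defl 0.011
0.06 0.02 0.3 lin end a 0.163 w 0.097 wmax 0.110 defl 0.006
0.06 0.02 0.36 mj end a 0.240 w 0.155 wmax 0.174 defl 0.012
0.06 0.02 0.36 lin end a 0.161 w 0.101 wmax 0.111 defl 0.007
0.06 0.03 0.24 mj end a 0.225 w 0.212 wmax 0.235 defl 0.014
0.06 0.03 0.24 lin end a 0.162 w 0.150 wmax 0.163 defl 0.008
0.06 0.03 0.3 mj end a 0.211 w 0.204 wmax 0.225 defl 0.015
0.06 0.03 0.3 lin end a 0.157 w 0.151 wmax 0.165 defl 0.009
0.06 0.03 0.36 mj end a 0.198 w 0.195 wmax 0.215 defl 0.016
0.06 0.03 0.36 lin end a 0.152 w 0.154 wmax 0.166 defl 0.010
0.07 0.03 0.24 mj end a 0.312 w 0.232 wmax 0.265 defl 0.015
0.07 0.03 0.24 lin end a 0.213 w 0.145 wmax 0.163 defl 0.008
0.07 0.03 0.3 mj end a 0.298 w 0.233 wmax 0.257 defl 0.016
0.07 0.03 0.3 lin end a 0.209 w 0.152 wmax 0.165 defl 0.009
0.07 0.03 0.36 mj end a 0.283 w 0.231 wmax 0.249 defl 0.018
0.07 0.03 0.36 lin end a 0.205 w 0.157 wmax 0.166 defl 0.010
0.08 0.03 0.24 mj
[... 365 characters left out ...]
 a 0.197 w 0.224 wmax 0.267 defl 0.017
0.06 0.04 0.24 lin end a 0.159 w 0.197 wmax 0.217 defl 0.011
0.06 0.04 0.3 mj end a 0.181 w 0.211 wmax 0.250 defl 0.019
0.06 0.04 0.3 lin end a 0.149 w 0.197 wmax 0.216 defl 0.012
0.06 0.04 0.36 mj end a 0.168 w 0.203 wmax 0.236 defl 0.020
0.06 0.04 0.36 lin end a 0.138 w 0.192 wmax 0.210 defl 0.013
0.08 0.04 0.24 mj end a 0.363 w 0.312 wmax 0.346 defl 0.019
0.08 0.04 0.24 lin end a 0.258 w 0.199 wmax 0.217 defl 0.011
0.08 0.04 0.3 mj end a 0.342 w 0.307 wmax 0.334 defl 0.022
0.08 0.04 0.3 lin end a 0.253 w 0.206 wmax 0.220 defl 0.012
0.08 0.04 0.36 mj end a 0.323 w 0.297 wmax 0.322 defl 0.023
0.08 0.04 0.36 lin end a 0.246 w 0.209 wmax 0.221 defl 0.013
```

```bash
python3 - <<'E'
from h import *
r.move_straight(fp(AI,-.095+.06),.025)
t1,a1=look(-.9); r.move_straight(fp(AI,-.06,.16),.15); t2,a2=look(a1); print("w",(a2-a1)/(t2-t1)); r.hold(.3); t3,a3=look(a2); print("w",(a3-a2)/(t3-t2)); 
E
```

```text
t 8.04 a -0.9077 cost 4.0
t 8.85 a -0.7778 cost 5.8
w 0.1607588135656709
t 9.20 a -0.7089 cost 5.4
w 0.19691815363591994
```

```bash
python3 - <<'E'
from h import *
r.move_straight(np.r_[PIV+.45*nd(-.5),.2],.3,att(-.5))
t1,a1=look(-.5); print(cap(shot()))
r.move_straight(fp(-.05,.075,.13),.3,att(-.05)); t2,a2=look(a1+.2); print(cap(shot()))
r.move_straight(fp(-.05,.075),.2); im=shot(); cv2.imwrite("pics/b1.png",im); print(readout.current_clock(),track(im),cap(im))
print((a2-a1)/(t2-t1))
E
```

```text
t 10.47 a -0.5046 cost 8.1
[(np.int32(192), np.float64(-0.4698035206860691), np.float64(0.3297709517265121))]
t 11.72 a -0.3210 cost 8.0
[(np.int32(196), np.float64(-0.27470818269085084), np.float64(0.3299107135810488))]
12.3167 (np.float64(-0.24523484442741608), np.float64(8.62734644007553)) [(np.int32(197), np.float64(-0.20461137478897928), np.float64(0.3299982472388538))]
0.14685921039954225
```

View pics/b1.png

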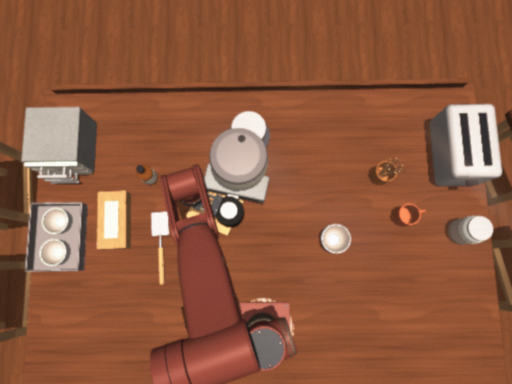

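The view shows the fingers at about (200,210), in front of the drum, whose cap is visible at (229,211). The cap gives a = -0.205 rad and ω ≈ 0.14 rad/s. Lid tracking has a scale bias of about 4.7 %, so I'll use the cap. Next I'll fit the model to the push data and plan the brake.

```bash
cat > plan.py <<'E'
from sim import *
def trap(x,f=.25):
    x=np.clip(x,0,1); v=1/(1-f)
    return np.where(x<f,v*x*x/2/f,np.where(x>1-f,1-v*(1-x)**2/2/f,v*(x-f/2)))
cub=lambda x:(lambda x:3*x*x-2*x**3)(np.clip(x,0,1))
if __name__=="__main__":
    print("meas 2.55:.212 3.36:.348 3.71:.42 5.03:.640 6.28:.835 6.78:.905")
    for n,p in (("mj",mj),("trap",trap),("cub",cub)):
        for I in (.24,.3,.36):
            o=run(0,0,lambda t:-.025+.06*p(t/2.4),-1,6.9,I=I,dt=1e-3)
            print(n,I,np.round(np.interp([2.55,3.36,3.71,5.03,6.28,6.78],o[:,0],o[:,1]),3),o[-1,2])
    from scipy.optimize import minimize
    def ev(x,full=False):
        f0,tb,T=x; res=[]
        for I in (.25,.3,.35):
            o=run(-.1976,.14,lambda t:f0+(.004-f0)*float(mj((t-tb)/T)) ,1,tb+T+.5,I=I,dt=1e-3); res.append((o[-1,1],o[-1,2]))
        res=np.array(res)
        if full: print(np.round(x,3),np.round(res,3).tolist())
        return ((res[:,0]+2*res[:,1])**2).sum()*.3+(4*res[:,1]**2).sum()
    for x0 in ([-.03,.6,1.3],[-.02,.8,1.2]):
        s=minimize(ev,x0,method="Nelder-Mead",options=dict(maxfev=60,initial_simplex=np.array([x0]*4)+np.r_[np.zeros((1,3)),np.diag([.006,.2,.3])])); ev(s.x,True)
E
python3 plan.py
```

```text
meas 2.55:.212 3.36:.348 3.71:.42 5.03:.640 6.28:.835 6.78:.905
mj 0.24 [0.216 0.363 0.424 0.642 0.832 0.903] 0.13938655332152125
mj 0.3 [0.204 0.35  0.411 0.631 0.826 0.9  ] 0.14527798744906287
mj 0.36 [0.192 0.337 0.397 0.617 0.812 0.888] 0.14784333370168262
trap 0.24 [0.185 0.312 0.365 0.552 0.715 0.775] 0.1185634716388758
trap 0.3 [0.177 0.307 0.361 0.555 0.726 0.791] 0.12716996910552114
trap 0.36 [0.17  0.299 0.354 0.551 0.726 0.793] 0.13214138750810156
cub 0.24 [0.191 0.32  0.374 0.566 0.732 0.794] 0.1213907900389695
cub 0.3 [0.182 0.313 0.368 0.565 0.738 0.804] 0.12905351616864688
cub 0.36 [0.173 0.304 0.359 0.558 0.735 0.803] 0.13337550920463617
[-0.028  0.663  1.495] [[0.026, 0.001], [0.029, -0.005], [0.032, -0.008]]
[-0.018  0.803  1.819] [[-0.005, 0.001], [-0.002, 0.0], [0.002, 0.001]]
```

Minimum-jerk profiles and I ≈ 0.27 reproduce the push data very well. The second brake plan is robust to inertia. I'll place the finger, re-measure, re-optimise and brake.

```bash
cat > brake.py <<'E'
from h import *
from plan import *
from scipy.optimize import minimize
C=readout.current_clock
r.move_straight(fp(-.018/.33,.07),.06)
pts=[(10.52,-.4698),(11.77,-.2747),(12.2667,-.2046)]
for _ in range(3):
    t=C(); im=shot(); c=cap(im); print(t,c)
    if c: pts.append((t,c[0][1]))
t0=C(); P=np.array(pts)
# coast model: a'' = -(.012 w+.001)/.27 ; least squares for a,w at t0
s=P[:,0]-t0; b=.012/.27; d=.001/.27
# integrate backward: a(s)=a0+(w0+d/b)*(1-exp(-b s))/b - d/b*s
A=np.c_[np.ones_like(s),(1-np.exp(-b*s))/b]; y=P[:,1]-(d/b)*((1-np.exp(-b*s))/b-s)
(a0,w0),*_=np.linalg.lstsq(A,y,rcond=None); print("t0",t0,"a0 %.4f w0 %.4f"%(a0,w0),"res",np.round(A@[a0,w0]-y,4))
def ev(x,full=False):
    tb,T,fe=x; res=[]
    if T<.6 or tb<.02: return 9
    for I in (.24,.27,.32):
        o=run(a0,w0,lambda t:-.018+(fe+.018)*float(mj((t-tb)/T)),1,tb+T+.4,I=I,dt=1e-3); res.append((o[-1,1],o[-1,2]))
    res=np.array(res)
    if full: print(np.round(x,4),np.round(res,4).tolist())
    return ((res[:,0]+2*res[:,1])**2).sum()*.3+(4*res[:,1]**2).sum()
x0=np.array([max(.1,13.12-t0),1.82,.004]); s=minimize(ev,x0,method="Nelder-Mead",options=dict(maxfev=90,initial_simplex=np.array([x0]*4)+np.r_[np.zeros((1,3)),np.diag([.15,.25,.004])]))
ev(s.x,True); tb,T,fe=s.x
if s.fun>.01: raise SystemExit("bad plan")
r.hold(tb-(C()-t0)); a=fp(fe/.33,.07); r.move_straight(a,np.linalg.norm(a-readout.current_position())/T)
print("done",C())
for k in range(4):
    t=C(); im=shot(); print(round(t,2),track(im),cap(im)); r.hold(.2)
cv2.imwrite("pics/c1.png",im)
E
python3 brake.py
```

```text
12.575 [(np.int32(156), np.float64(-0.17446090076146747), np.float64(0.33046637479247415))]
12.625 [(np.int32(147), np.float64(-0.1698675945437178), np.float64(0.33068089623415653))]
12.675 [(np.int32(141), np.float64(-0.1671329835188189), np.float64(0.3310961009055411))]
t0 12.725 a0 -0.1532 w0 0.1306 res [ 0.0047 -0.0077 -0.0095  0.0015  0.0035  0.0074]
[0.2607 2.2169 0.0038] [[-0.001, -0.0001], [0.0003, -0.0], [0.002, -0.0003]]
done 15.35
15.35 (np.float64(-0.07270803709947424), np.float64(9.54126402310341)) [(np.int32(62), np.float64(-0.07723229230035189), np.float64(0.33023936307854995))]
15.6 (np.float64(-0.07356233370897727), np.float64(9.504498500499833)) [(np.int32(63), np.float64(-0.0772629554212747), np.float64(0.3298661625520383))]
15.85 (np.float64(-0.0746586673019894), np.float64(9.510496501166278)) [(np.int32(65), np.float64(-0.07814103650831417), np.float64(0.3295445743778579))]
16.1 (np.float64(-0.07618478399835615), np.float64(9.485060535377096)) [(np.int32(67), np.float64(-0.07750312471628229), np.float64(0.3303043401246439))]
```

```bash
python3 - <<'E'
from h import *
r.move_straight(fp(.03,.08,.2),.25)
r.move_straight(np.r_[PIV+.42*nd(.33),.22],.3)
for k in range(4):
    t=readout.current_clock(); im=shot(); print(round(t,2),track(im),cap(im)); r.hold(.4)
cv2.imwrite("pics/d1.png",cv2.resize(im[90:270,130:340],None,fx=3.5,fy=3.5,interpolation=cv2.INTER_CUBIC))
E
```

```text
17.45 (np.float64(-0.07991248958466311), np.float64(9.516383427746307)) [(np.int32(196), np.float64(-0.03167981027081579), np.float64(0.3301826182883905))]
17.9 (np.float64(-0.08033841056611414), np.float64(9.53237809619016)) [(np.int32(196), np.float64(-0.03167981027081579), np.float64(0.3301826182883905))]
18.35 (np.float64(-0.08076449655352148), np.float64(9.50738642674664)) [(np.int32(196), np.float64(-0.03167981027081579), np.float64(0.3301826182883905))]
18.8 (np.float64(-0.08010486238289323), np.float64(9.556592247028767)) [(np.int32(196), np.float64(-0.03167981027081579), np.float64(0.3301826182883905))]
```

View pics/d1.png

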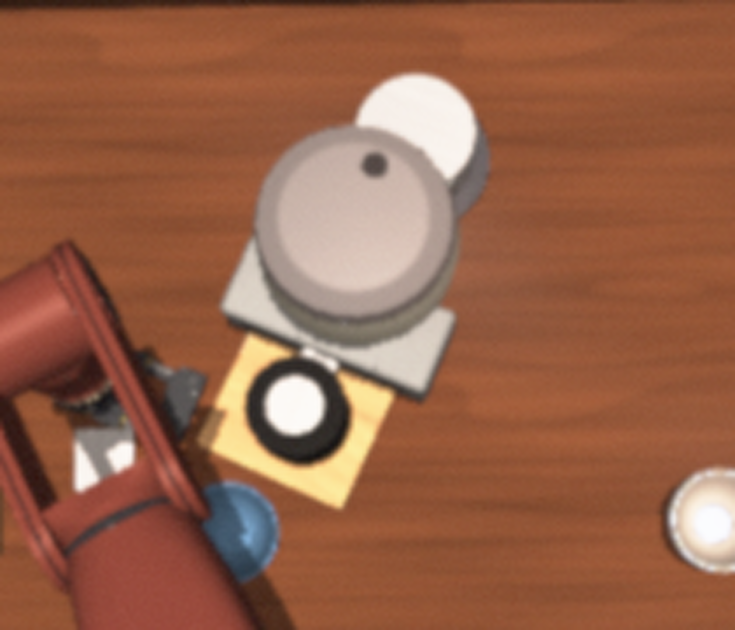

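The crop shows the drum standing fully at rest on the board, with the same cap pixels for 1.4 s. It is at a = -0.032 rad, about 10 mm short of the middle. There's time for one gentle nudge from behind, so I'll check its sensitivity in simulation.

```bash
cat > nud.py <<'E'
from plan import *
R=.33
def final(fe,T,L=.02,g=0,I=.27,fr=1.):
    # arm at 0, contact surface end at fe (m, + = beyond contact), start fe-L ; g contact offset error. finger stays at the end
    import sim
    o=run(0,0,lambda t:fe+g-L+L*float(mj(t/T)),-1,T+1.0,I=I,dt=1e-3)
    a,w=o[-1,1],o[-1,2]; t=0
    tf=T+1
    while w>1e-4 and t<20: al=-(.012*w+.001*fr)/I; a+=w*.01; w+=al*.01; t+=.01
    return a,tf+t,o[:,2].max()
if __name__=="__main__":
    for T in (2,3,4):
        for L in (.016,.025):
            for fe in (.003,.005,.007,.009):
                print(T,L,fe,*["%.4f(%.1fs)"%final(fe,T,L,g,I,fr)[:2] for g,I,fr in ((0,.27,1),(-.0015,.27,1),(.0015,.27,1),(0,.24,1),(0,.32,1),(0,.27,.7))])
E
python3 nud.py
```

```text
2 0.016 0.003 0.0572(6.9s) 0.0177(4.8s) 0.1117(8.8s) 0.0546(6.5s) 0.0614(7.6s) 0.0684(8.4s)
2 0.016 0.005 0.1324(9.4s) 0.0739(7.6s) 0.1991(11.0s) 0.1259(8.8s) 0.1422(10.5s) 0.1605(11.7s)
2 0.016 0.007 0.2222(11.5s) 0.1540(10.0s) 0.2914(12.8s) 0.2090(10.6s) 0.2412(12.9s) 0.2691(14.4s)
2 0.016 0.009 0.3138(13.2s) 0.2454(12.0s) 0.3764(14.1s) 0.2914(12.0s) 0.3461(14.9s) 0.3781(16.4s)
2 0.025 0.003 0.0602(7.1s) 0.0184(4.9s) 0.1177(9.1s) 0.0573(6.7s) 0.0645(7.9s) 0.0726(8.7s)
2 0.025 0.005 0.1397(9.7s) 0.0779(7.8s) 0.2131(11.4s) 0.1328(9.0s) 0.1510(10.9s) 0.1702(12.1s)
2 0.025 0.007 0.2396(12.0s) 0.1630(10.3s) 0.3235(13.5s) 0.2272(11.1s) 0.2588(13.4s) 0.2913(15.0s)
2 0.025 0.009 0.3527(14.0s) 0.2670(12.5s) 0.4416(15.2s) 0.3327(12.9s) 0.3825(15.7s) 0.4262(17.4s)
3 0.016 0.003 0.0511(7.4s) 0.0161(5.5s) 0.0943(9.0s) 0.0486(7.0s) 0.0547(8.1s) 0.0598(8.8s)
3 0.016 0.005 0.1092(9.4s) 0.0651(8.0s) 0.1526(10.5s) 0.1015(8.8s) 0.1206(10.5s) 0.1298(11.4s)
3 0.016 0.007 0.1666(10.8s) 0.1239(9.8s) 0.2061(11.6s) 0.1532(10.0s) 0.1876(12.3s) 0.1981(13.2s)
3 0.016 0.009 0.2182(11.9s) 0.1801(11.1s) 0.2498(1
[... 496 characters left out ...]
) 0.0473(8.4s) 0.0489(8.9s)
4 0.016 0.005 0.0851(9.3s) 0.0534(8.2s) 0.1159(10.1s) 0.0787(8.7s) 0.0951(10.3s) 0.0982(10.9s)
4 0.016 0.007 0.1254(10.3s) 0.0956(9.6s) 0.1500(10.8s) 0.1146(9.5s) 0.1423(11.6s) 0.1452(12.3s)
4 0.016 0.009 0.1568(10.9s) 0.1342(10.5s) 0.1726(11.2s) 0.1420(10.0s) 0.1807(12.4s) 0.1811(13.1s)
4 0.025 0.003 0.0490(8.2s) 0.0157(6.4s) 0.0889(9.7s) 0.0463(7.8s) 0.0529(8.9s) 0.0568(9.5s)
4 0.025 0.005 0.1029(10.1s) 0.0619(8.8s) 0.1452(11.2s) 0.0954(9.4s) 0.1142(11.2s) 0.1212(12.0s)
4 0.025 0.007 0.1595(11.5s) 0.1169(10.5s) 0.2020(12.4s) 0.1470(10.7s) 0.1790(12.9s) 0.1885(13.8s)
4 0.025 0.009 0.2158(12.7s) 0.1738(11.9s) 0.2552(13.4s) 0.1977(11.7s) 0.2441(14.3s) 0.2548(15.3s)
```

The end point is very sensitive to the finger–drum gap. First I'll calibrate that gap from the brake that was actually executed.

```bash
python3 - <<'E'
from plan import *
ts=np.array([10.52,11.77,12.2667]); print("meas 15.35 -.0240 15.6 -.0249 15.85 -.0261 16.1 -.0277 rest -.0317")
for w in (.138,.141,.144):
  for I in (.25,.27,.3):
    for g in (-.004,-.002,0,.002):
      o=run(-.1976,w,lambda t:-.018+g+(.0038+.018)*float(mj((t-.669)/2.217)),1,3.9,I=I,dt=1e-3)
      print(w,I,g,np.round(np.interp([3.033,3.283,3.533,3.783],o[:,0],o[:,1]),4),"w %.4f"%o[-1,2])
E
```

```text
meas 15.35 -.0240 15.6 -.0249 15.85 -.0261 16.1 -.0277 rest -.0317
0.138 0.25 -0.004 [-0.0446 -0.0472 -0.0493 -0.0513] w -0.0071
0.138 0.25 -0.002 [-0.0296 -0.0312 -0.0323 -0.0333] w -0.0032
0.138 0.25 0 [-0.0155 -0.0161 -0.0164 -0.0165] w -0.0000
0.138 0.25 0.002 [-0.0031 -0.0032 -0.0033 -0.0033] w -0.0001
0.138 0.27 -0.004 [-0.0435 -0.0464 -0.0488 -0.0511] w -0.0084
0.138 0.27 -0.002 [-0.0289 -0.0307 -0.0323 -0.0335] w -0.0047
0.138 0.27 0 [-0.015  -0.0159 -0.0166 -0.0171] w -0.0013
0.138 0.27 0.002 [-0.0022 -0.0023 -0.0025 -0.0025] w -0.0001
0.138 0.3 -0.004 [-0.0417 -0.045  -0.0479 -0.0505] w -0.0102
0.138 0.3 -0.002 [-0.0274 -0.0296 -0.0317 -0.0334] w -0.0065
0.138 0.3 0 [-0.014  -0.0153 -0.0166 -0.0176] w -0.0034
0.138 0.3 0.002 [-0.0015 -0.0022 -0.003  -0.0035] w -0.0011
0.141 0.25 -0.004 [-0.051  -0.0545 -0.0576 -0.0605] w -0.0107
0.141 0.25 -0.002 [-0.0359 -0.0384 -0.0405 -0.0423] w -0.0068
0.141 0.25 0 [-0.0214 -0.0229 -0.0241 -0.025 ] w -0.0032
0.141 0.25 0.002 [-0.0078 -0.0085 -0.0089 -0.0091] w -0.0001
0.141 0.27 -0.004 [-0.0499 -0.0537 -0.0571 -0.0602] w -0.0121
0.141 0
[... 432 characters left out ...]
.0575 -0.0619 -0.0659 -0.0697] w -0.0143
0.144 0.25 -0.002 [-0.0422 -0.0456 -0.0486 -0.0514] w -0.0104
0.144 0.25 0 [-0.0274 -0.0299 -0.032  -0.0338] w -0.0067
0.144 0.25 0.002 [-0.0135 -0.0151 -0.0163 -0.0173] w -0.0035
0.144 0.27 -0.004 [-0.0562 -0.061  -0.0653 -0.0694] w -0.0158
0.144 0.27 -0.002 [-0.0411 -0.0448 -0.0482 -0.0513] w -0.0119
0.144 0.27 0 [-0.0266 -0.0294 -0.0319 -0.0341] w -0.0083
0.144 0.27 0.002 [-0.013  -0.0149 -0.0167 -0.0181] w -0.0052
0.144 0.3 -0.004 [-0.054  -0.0591 -0.0638 -0.0684] w -0.0175
0.144 0.3 -0.002 [-0.0392 -0.0434 -0.0472 -0.0507] w -0.0138
0.144 0.3 0 [-0.0252 -0.0284 -0.0314 -0.0341] w -0.0104
0.144 0.3 0.002 [-0.0119 -0.0142 -0.0166 -0.0186] w -0.0074
```

The gap calibration holds to within about 1 mm. A conservative nudge (1.8 mm past contact) should end between -8 mm and +4 mm, so it improves things in every case.

```bash
python3 - <<'E'
from h import *
C=readout.current_clock
ad=-.0317; dd=ad-.18
r.move_straight(np.r_[PIV+.45*nd(-.1),.21],.3,att(ad))
r.move_straight(fp(ad,-.09,.17),.3)
r.move_straight(fp(ad,-.0882),.2)
r.hold(.3); e=readout.current_position()-fp(ad,-.0882); print(C(),"err mm",np.round(e*1e3,2))
t=C(); im=shot(); print(round(t,2),track(im),cap(im))
r.move_straight(fp(ad,-.0682),.02/3)
e=readout.current_position()-fp(ad,-.0682); print(C(),"err mm",np.round(e*1e3,2))
for k in range(3):
    t=C(); im=shot(); a,c=track(im,-.05,.1); print(round(t,2),"a %.4f"%(AI+1.0469*(a-AI)),c,cap(im)); r.hold(.25)
E
```

```text
21.5833 err mm [0.92 0.06 1.13]
21.58 (np.float64(-0.07933651149603496), np.float64(9.767855159391313)) []
24.7833 err mm [ 0.01 -0.02 -0.  ]
24.78 a -0.0237 9.690436521159613 []
25.08 a -0.0216 9.71065200488726 []
25.38 a -0.0205 9.666222370321004 []
```

```bash
python3 - <<'E'
from h import *
C=readout.current_clock
def A():
    t=C(); im=shot(); a,c=track(im,-.05,.1); a=AI+1.0469*(a-AI); print(round(t,2),"a %.4f"%a,cap(im)); return a
r.move_straight(fp(-.0317,-.0882),.06); r.hold(.6); A(); r.hold(.3)
ad=np.mean([A() for _ in range(3)]); print("ad",ad)
if ad<-.01:
    fe=.0018 if ad<-.014 else .0014
    r.move_straight(fp(ad,-.07-.0182),.06); r.move_straight(fp(ad,-.07+fe),(.0182+fe)/3)
    A(); r.hold(.1); A()
r.move_straight(fp(-.03,-.10),.1); A()
r.move_straight(fp(-.03,-.12,.17),.2); A()
r.move_straight(np.r_[PIV+.5*nd(-.6),.22],.3)
im=shot(); print(C(),cap(im)); r.hold(.5); im=shot(); print(C(),cap(im))
cv2.imwrite("pics/e1.png",cv2.resize(im[90:270,130:340],None,fx=3,fy=3,interpolation=cv2.INTER_CUBIC))
E
```

```text
26.77 a -0.0129 []
27.12 a -0.0136 []
27.17 a -0.0128 []
27.22 a -0.0132 []
ad -0.013216144480358238
30.68 a -0.0079 []
30.82 a -0.0064 []
31.39 a -0.0033 [(np.int32(100), np.float64(0.031430540455300804), np.float64(0.3326761242426984))]
32.09 a 0.0002 [(np.int32(138), np.float64(0.02132332811741522), np.float64(0.3302827688766596))]
32.95 [(np.int32(193), np.float64(0.0005997832926332158), np.float64(0.3300399390857964))]
33.5 [(np.int32(194), np.float64(0.00042598721398601214), np.float64(0.32990342662316124))]
```

View pics/e1.png

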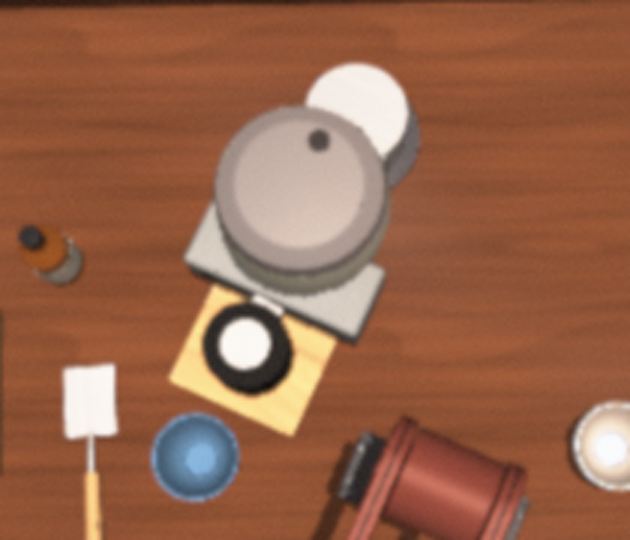

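The crop shows the drum centred on the board (cap at a = +0.0005 rad, 0.2 mm off), with the bowls and paddle undisturbed. I'll wait out the five seconds, check once more and hand in.

```bash
python3 - <<'E'
from h import *
for _ in range(3):
    r.hold(1.4); im=shot(); print(readout.current_clock(),cap(im),track(im,-.05,.1)[0])
job.finish_job()
E
```

```text
34.95 [(np.int32(193), np.float64(0.0005997832926332158), np.float64(0.3300399390857964))] -0.048547587540468555
36.4 [(np.int32(192), np.float64(0.0006967115734473062), np.float64(0.3301874998033464))] -0.048278058450154336
37.85 [(np.int32(192), np.float64(0.0009829656791060515), np.float64(0.3301234915718533))] -0.049045398480965424
the job is handed in; nothing more can be done
```

The job is handed in at 37.9 s. The drum stands over the middle of the board, within about 0.3 mm in angle (0.0006–0.001 rad) by the top camera, with its axis 330 mm from the pivot.

**What I did:** I pushed only the drum, with closed fingers. The arm ran at about 0.17 rad/s (10 deg/s), and I braked it with a finger backing away in front of the drum. It stopped about 10 mm short, so two gentle nudges from behind closed the rest.

**Last checks:** Over the last 5 s, with the robot well clear, the drum's cap stayed within about 0.2 mm, so it is at a standstill. That is about 7 s after the last push. The bowls, paddle and sauce bottle looked undisturbed in the last picture; I did not check the other things again.

**What disagreed:**
- **Speed and stop estimate:** During braking the gripper partly hid the drum's cap. That spoiled the estimate and caused the 10 mm shortfall.
- **Lid tracking:** It read about 4.7 % small in angle, so I scaled it to match the clear views of the cap.

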